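# Roll a silencer can onto the weld line and set the hold-down

## Task

Roll the steel silencer can along the welding bench, without lifting it, until it lies still and squarely centred on the yellow line, and take your hand off it. Then swing the raised hold-down arm down by its black ball until the rubber pad bears firmly on the can, gently enough not to dent the thin shell, and let go. Leave the other things on the bench where they are.

Things in the scene. Friction and masses are not known exactly. Their poses are not given: they have to be found in the camera images.
- can: Bright steel silencer can lying on its side: drum 100 mm across, 100 mm long, flat closed ends with a black socket, copper-coloured weld seam along it. 0.5 to 0.95 kg, too wide to grip. It rolls on freely after a push, so guide and stop it with light pressure on top; more than 25 N dents it. Origin at its middle, 50 mm above the bench; x is the rolling axis; y and z turn with it.
- fixture: Hold-down fixture bolted to the bench. Origin at bench level on the yellow line, where the pad comes down; the line (4 mm wide) runs along x from -125 to 80 mm. z up. At the +x end a blue post (40 mm square, near face at x = 102 mm, 150 mm tall) carries the arm, which stands up to 0.35 m high at the start, over x = 40 to 115 mm: keep clear of it. The can starts 105 to 150 mm to one side.
- hinge (a point): Axis of the hold-down arm at the top of the post, at x = 115 mm, y = 0, 130 mm above the bench in the fixture's frame. The axis runs along the fixture's y. This point does not move.
- knob (a point): Centre of the black ball, 32 mm across, at the free end of the hold-down arm, 205 mm from the hinge; it moves with the arm. A 13 mm wide, 20 mm deep alloy bar joins it to the hinge.
- holddown (a joint): Arm angle, rad: 0 = bar level along the line, more = ball higher; starts at 1.25 to 1.45. Stiff hinge (0.5 N m friction) stays where left. The 22 mm rubber pad hangs 115 mm from the hinge, its sole about 30 mm below the bar's middle, giving 1 mm per 8 N. Its screw is set differently each time (+-8 mm), so the arm beds on the can anywhere from -0.07 to 0.07: feel for it. More than 25 N dents the can.
- jar: Bystander: closed jar of paste with a blue cap, 58 mm across, 65 mm tall, on the other side of the line. Origin under its middle.
- brush: Bystander: wooden scratch brush with brass bristles, 230 x 26 x 27 mm, lying across the robot's side of the fixture. Origin under its middle, x along it.
- square: Bystander: engineer's square lying flat beyond the post, dark stock 95 x 17 x 16 mm (origin under its middle, x along it) and a 130 mm long, 24 mm wide blade towards its -y.

How it is judged:
By the outcome, as a careful person would: the job done as asked, in the order asked, and still so for the second after the job is handed in, with the robot touching nothing.
It also fails if it takes over 72 s, if anything falls off the work surface, if the arm or the gripper's body presses on something with over 40 N, if the wrist force passes 120 N, or if a joint passes its speed limit or range.

## Robot

A 7-joint arm with a two-finger parallel gripper is mounted at the origin on the work surface. World frame = base frame: x ahead of the robot, y to its left, z up, the work surface at z = 0. Lengths are in m, angles in degrees, forces in N, time in s.
With the tool pointing down it reaches from about 0.425 to 0.875 m from the base axis. Payload 4.7 kg.
Tool frame: the origin (TCP) lies midway between the tips of the shut fingers; the grasp point (between the pads) lies 19 mm behind it; z points along the fingers, x is the direction in which the jaws open and shut, and the axes are right-handed (so a half turn about z gives the same grasp; the last joint's range is limited). The gripper opens to 87 mm and grips with 3 to 60 N. Pads are 19 mm wide; open, the fingers measure 117 mm over their backs; the gripper's body (75 mm by 190 mm) begins 51 mm behind the grasp point.
Start: joints at [-71.786, 18.392, -4.016, 83.108, 1.295, 78.541, -3.26], TCP at [0.194, 0.62, 0.223] pointing down, gripper open.
Joint ranges: [-163.93, 163.93], [-17.29, 119.83], [-79.2, 71.16], [3.27, 140.29], [-89.18, 269.18], [5.43, 117.66], [-154.24, 154.24]. Speed limits (degrees/s): [147.25, 147.25, 180, 180, 180, 180, 180].

## Interface

Orientations are given as [roll, pitch, yaw] about the fixed x, y, z axes, in that order (R = Rz(yaw) Ry(pitch) Rx(roll)).
In Python, from cell import env gives the robot as it stands.
- The arm moves only by the tool carry_out, never from a script. Its argument "plan" is a list of rows, each an object with "grip": the closure, from 0 (fully open) to 1 (shut); "dp": the shift along the tool's x, y, z in m, a list of three; "rotation": the turn, a rotation vector about the tool's x, y, z in degrees, a list of three. In form: [{"grip": grip, "dp": [dx, dy, dz], "rotation": [wx, wy, wz]}, ...]. A call has 1 to 8 rows; each row shifts and turns the pose as measured when the row begins, along the tool's axes as they then stand; what a row does not reach is not made up. A row lasts 1/12 s, in which the tool goes at most 41.7 mm and 7.16 degrees, less where a joint would pass 70% of its speed; a pose out of reach is approached as far as the arm can. A call is refused whole if a number of a shift passes 0.0417 or a number of a turn 7.16, either way. A call with a gripper value outside its range is refused whole. The fingers move at their own pace and stop on an object; "force" is the grip in N (left out, the last holds). Time passes only in rows, so rows that do not move let the fingers close. It gives the time, the measured TCP pose, the force and the opening at its end, in the units of the state.
- env.get_obs(): the state, without advancing time (a new reading comes with each control period).
- env.read_camera(name): name is "scene" or "side" or "wrist"; returns the picture (480x640x3 uint8, red, green, blue); there is no depth.
- env.camera_params(name): a dict with "fx", "fy", "cx", "cy" (pixels), "R" (3x3) and "t" (3): a world point X has camera coordinates R X + t. Camera axes: x right, y down, z forward; pixel columns grow to the right and rows downward; lengths in m; the calibration is good to about 2 mm. A picture is of the moment at which its call begins: read the wrist's pose just before it. camera_params takes no time and is no camera call; for the wrist camera it gives the pose at the moment of the call.
- env.sign_off(): hands the job in, once; it reports no verdict.
The state is a dict: "time_s": time; "qpos": joint angles; "joint_velocities": joint speeds; "effort": joint torques, N m; "tool_pos": TCP position; "tool_rot": TCP orientation; "force": force on the tool from outside, world axes, zero at the start; "wrist_torque": the same for the moment, N m; "grip_width": finger opening in m.
Only numpy, scipy, OpenCV 4.12 (cv2) and the standard library are available. Lean on these libraries where they do the work, as an engineer would, in place of code of your own. Each camera call takes 0.05 s, during which the arm holds its last target. There are 200 camera calls.

## Working session

There is one attempt and no reset: what is moved stays moved. The work goes in short steps, Python scripts to look and compute and a tool call to move; the robot and the scene stay as the last step left them, time stands still between calls to the robot, and variables do not carry over. Pictures are saved under pics/ and viewed, about 8 in all and at most 12, crops included, and the job is handed in when it is done.

Besides the shell and the picture viewer there is one more tool, called after "Emit:" as name([rows], argument=value, ...), one row to a line, values as JSON. carry_out: Moves the arm, as the interface text tells. Its arguments: {"type":"object","properties":{"plan":{"type":"array","items":{"type":"object","properties":{"grip":{"type":"number"},"dp":{"type":"array","items":{"type":"number"}},"rotation":{"type":"array","items":{"type":"number"}}}}},"force":{"type":"number"}},"required":["plan"]}

```bash
mkdir -p pics; ls; python3 - <<'E'
from cell import env
import cv2,numpy as np
o=env.get_obs();print(o)
for n in("scene","side"):
    im=env.read_camera(n);cv2.imwrite(f"pics/{n}0.png",im[:,:,::-1])
    p=env.camera_params(n);print(n,p)
E
```

```text
pics
{'time_s': 0.0, 'qpos': array([-71.78559513,  18.44144945,  -4.01624344,  83.17493239,
         1.29536194,  78.53878436,  -3.25915296]), 'joint_velocities': array([-0.15342673,  0.01841063,  0.15855226,  0.02626423, -0.04530535,
       -0.00413042, -0.09583229]), 'effort': array([ 3.58279021e-04, -4.91298687e+01, -4.03822605e-01, -3.12518513e+01,
       -6.39984920e-02,  4.37914033e-02,  1.79502413e-04]), 'tool_pos': array([0.19432762, 0.61970227, 0.22143424]), 'tool_rot': array([1.79994256e+02, 1.09902318e-01, 7.25969350e+01]), 'force': array([-0.11444417,  0.28809188,  0.12896649]), 'wrist_torque': array([ 0.00943447, -0.06937263, -0.0203154 ]), 'grip_width': 0.08709363837121815}
scene {'fx': 515.3820543688348, 'fy': 515.3820543688348, 'cx': 314.49902205742836, 'cy': 235.48811972793735, 'R': array([[-0.70472102,  0.70921003,  0.01973393],
       [ 0.41118921,  0.43093726, -0.80325371],
       [-0.57817967, -0.55795539, -0.59531005]]), 't': array([ 0.3981729 , -0.1825778 ,  1.25782918])}
side {'fx': 453.94442052115505, 'fy': 453.94442052115505, 'cx': 315.84140364446216, 'cy': 242.02155302713643, 'R': array([[ 0.89568172, -0.44402597,  0.02439676],
       [-0.2202514 , -0.49061021, -0.84308419],
       [ 0.38632057,  0.74976167, -0.53722794]]), 't': array([-0.50182163,  0.21847215,  0.5574137 ])}
```

View pics/scene0.png

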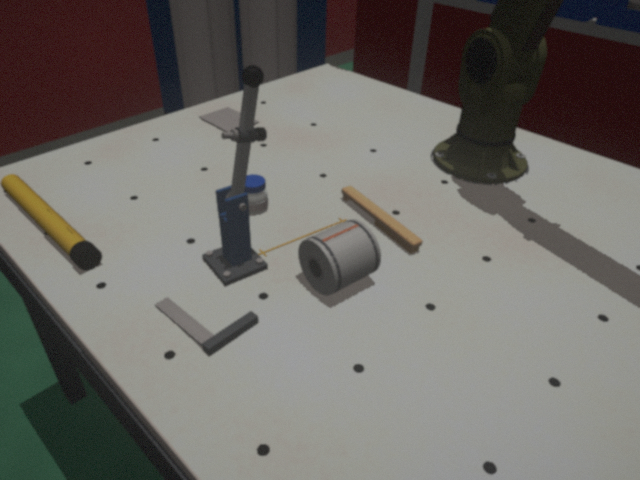

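View pics/side0.png

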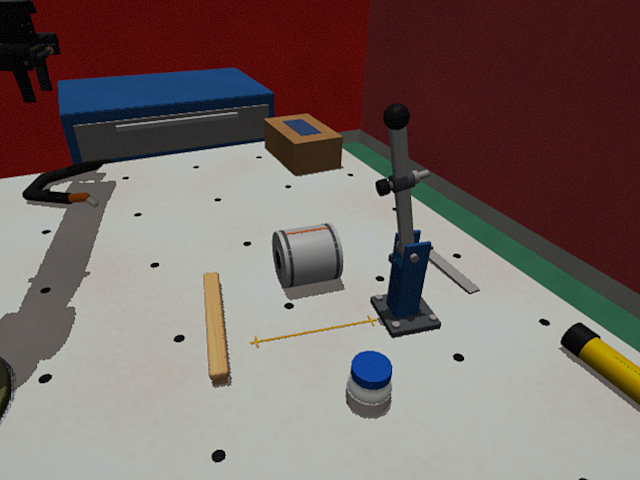

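The scene view shows the knob at (253,75), the can's +x end socket near (318,268), the brush at (380,218) and the jar at (255,193). The side view shows the yellow line from (254,342) to (374,321), the can's -x socket near (281,262) and the knob at (396,117).

```bash
cat > h.py <<'E'
from cell import env
import cv2,numpy as np
def ray(n,uv,p=None):
    p=p or env.camera_params(n)
    d=np.array([(uv[0]-p['cx'])/p['fx'],(uv[1]-p['cy'])/p['fy'],1.])
    return -p['R'].T@p['t'], p['R'].T@d
def onz(n,uv,z,p=None):
    c,d=ray(n,uv,p); return c+d*(z-c[2])/d[2]
def tri(a,ua,b,ub):
    c1,d1=ray(a,ua);c2,d2=ray(b,ub)
    s,res,_,_=np.linalg.lstsq(np.c_[d1,-d2],c2-c1,rcond=None)
    return (c1+d1*s[0]+c2+d2*s[1])/2, np.linalg.norm(c1+d1*s[0]-c2-d2*s[1])
def proj(n,X):
    p=env.camera_params(n);q=p['R']@X+p['t'];return np.array([p['fx']*q[0]/q[2]+p['cx'],p['fy']*q[1]/q[2]+p['cy']])
def blobs(im,lo,hi,box,amin=15):
    x0,y0,x1,y1=box
    m=cv2.inRange(cv2.cvtColor(im[y0:y1,x0:x1],cv2.COLOR_BGR2HSV),np.array(lo),np.array(hi))
    n,l,s,c=cv2.connectedComponentsWithStats(m)
    return [(s[i,4],c[i]+[x0,y0],s[i,:4]+[x0,y0,0,0],np.argwhere(l==i)[:,::-1]+[x0,y0]) for i in np.argsort(-s[:,4]) if i and s[i,4]>=amin]
E
python3 - <<'E'
from h import *
np.set_printoptions(precision=4,suppress=True)
S=cv2.imread('pics/scene0.png');D=cv2.imread('pics/side0.png')
for b in blobs(D,(15,120,100),(32,255,255),(245,305,385,360))[:3]: 
    P=b[3]; l=P[P[:,0]<=P[:,0].min()+8].mean(0); r=P[P[:,0]>=P[:,0].max()-8].mean(0); print('line',b[0],b[2],l,r,onz('side',l,0),onz('side',r,0))
for nm,im,box in(('side',D,(272,240,292,285)),('scene',S,(303,250,332,290))):
    for b in blobs(im,(0,0,0),(180,255,75),box)[:3]: print('sock',nm,b[0],b[1],b[2],onz(nm,b[1],.05))
kb=[]
for nm,im,box in(('scene',S,(238,60,270,92)),('side',D,(380,98,414,135))):
    b=blobs(im,(0,0,0),(180,255,50),box)[0]; x=b[2]; 
    c,r=cv2.minEnclosingCircle(b[3].astype(np.float32)); print('knob',b[0],b[1],x,c,r); kb.append(b[1])
print(tri('scene',kb[0],'side',kb[1]))
b=blobs(D,(105,150,60),(125,255,255),(345,345,395,395))[0];print('cap',b[1],onz('side',b[1],.06))
for b in blobs(D,(8,60,80),(25,255,255),(195,265,235,390))[:1]: print('brush',b[2],cv2.minAreaRect(b[3].astype(np.float32)),onz('side',(211,273),.027),onz('side',(219,380),0.01))
big=np.vstack([cv2.resize(D[210:310,250:450],None,fx=3,fy=3,interpolation=2),cv2.resize(S[205:305,230:430],None,fx=3,fy=3,interpolation=2)])
cv2.imwrite('pics/c0.png',big[:600])
E
```

```text
line 260 [250 316 127  32] [255.0286 341.7143] [371.3548 320.1613] [ 0.4312 -0.0542  0.    ] [ 0.6165 -0.0876  0.    ]
sock side 498 [281.3755 264.1546] [273 240  19  45] [0.5186 0.0502 0.05  ]
sock side 19 [287.4737 244.1053] [286 240   4   9] [0.5529 0.1035 0.05  ]
sock scene 964 [317.0156 269.4222] [303 250  29  40] [0.6172 0.0563 0.05  ]
knob 520 [249.0346  75.2135] [238  60  26  30] (246.98165893554688, 73.94953918457031) 16.5910587310791
knob 600 [395.7617 116.7483] [383 103  27  32] (395.5057067871094, 118.9857177734375) 16.363256454467773
(array([ 0.6153, -0.0922,  0.3312]), np.float64(0.0035881905302814266))
cap [371.4641 366.493 ] [ 0.5304 -0.2142  0.06  ]
brush [204 272  25 108] ((214.9823455810547, 325.2705993652344), (106.53143310546875, 19.55760955810547), 85.60128784179688) [0.4107 0.1059 0.027 ] [ 0.3603 -0.1105  0.01  ]
```

View pics/c0.png

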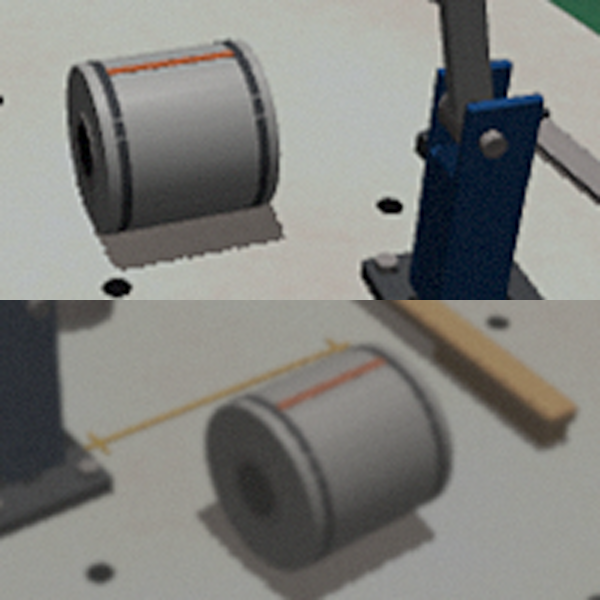

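The crop shows the -x socket at side pixel (278,259), the +x socket at scene pixel (315.7,267.3), and the scene line ticks at (343.3,220.3) and (262.3,252.7).

```bash
python3 - <<'E'
from h import *
np.set_printoptions(precision=4,suppress=True)
D=cv2.imread('pics/side0.png')
P=blobs(D,(15,100,100),(32,255,255),(245,305,385,360))[0][3]
W=np.array([onz('side',q,0)[:2] for q in P])
vx,vy,x0,y0=cv2.fitLine(W.astype(np.float32),cv2.DIST_HUBER,0,.001,.001).ravel()
u=np.array([vx,vy])*np.sign(vx);s=(W-[x0,y0])@u
print('side line ang',np.degrees(np.arctan2(u[1],u[0])),np.ptp(s),[x0,y0]+u*s.min(),[x0,y0]+u*s.max())
a=onz('scene',(343.3,220.3),0);b=onz('scene',(262.3,252.7),0);print('scene',a,b,np.linalg.norm(a-b),np.degrees(np.arctan2(*(b-a)[1::-1])))
O=[x0,y0]+u*(s.min()+.125+ (np.ptp(s)-.205)/2);v=np.array([-u[1],u[0]])
f=lambda X:np.array([(X[:2]-O)@u,(X[:2]-O)@v])
print('O',O)
e1=onz('side',(278,259),.05);e2=onz('scene',(315.7,267.3),.05)
print('can',e1,e2,np.linalg.norm(e2-e1),np.degrees(np.arctan2(*(e2-e1)[1::-1])),f((e1+e2)/2),f(e1),f(e2))
k,r=tri('scene',(252.5,75),'side',(395.8,117.5));print('knob',k,r,f(k),np.arctan2(k[2]-.13,.115-f(k)[0]),np.hypot(k[2]-.13,.115-f(k)[0]))
print('jar',f(onz('side',(371.4,367),.062)))
for q in((211,273),(220,380)):print('brush',f(onz('side',q,.02)))
E
```

```text
side line ang -10.115484 0.205919619954819 [ 0.4236 -0.053 ] [ 0.6263 -0.0891]
scene [ 0.427 -0.055  0.   ] [ 0.6134 -0.0879  0.    ] 0.18926975501619048 -9.990561883284363
O [ 0.5471 -0.075 ]
can [0.5193 0.0667 0.05  ] [0.6149 0.051  0.05  ] 0.09695430742201146 -9.323160961979903 [-0.0038  0.1353] [-0.0523  0.1346] [0.0447 0.136 ]
knob [ 0.6125 -0.0917  0.3308] 0.001678126505515094 [ 0.0674 -0.005 ] 1.337819552852711 0.20636460837965975
jar [ 0.0067 -0.1423]
brush [-0.1659  0.1639]
brush [-0.1764 -0.077 ]
```

Emit:
carry_out([
  {"grip": 1,"dp": [-0.027,0.027,0],"rotation": [0,0,-4]},
  {"grip": 1,"dp": [-0.028,0.028,0],"rotation": [0,0,-3.3]},
  {"grip": 1,"dp": [-0.028,0.028,0],"rotation": [0,0,0]},
  {"grip": 1,"dp": [-0.028,0.028,0],"rotation": [0,0,0]},
  {"grip": 1,"dp": [-0.028,0.028,0],"rotation": [0,0,0]},
  {"grip": 1,"dp": [-0.028,0.028,0],"rotation": [0,0,0]},
  {"grip": 1,"dp": [-0.028,0.028,0],"rotation": [0,0,0]},
  {"grip": 1,"dp": [-0.028,0.028,0],"rotation": [0,0,0]},
])

```text
time_s: 0.77
tool_pos: [0.3662, 0.3553, 0.2141]
tool_rot: [-179.5, 0.4, 81.5]
force: [1.1, 0.5, 0.4]
grip_width: 0.0414
```

```bash
cat >> h.py <<'E'
np.set_printoptions(precision=4,suppress=True)
from scipy.spatial.transform import Rotation as Ro
O=np.array([.5471,-.075]);A=np.radians(-10.1)
u=np.array([np.cos(A),np.sin(A)]);v=np.array([-u[1],u[0]])
f=lambda X:np.array([(X[:2]-O)@u,(X[:2]-O)@v,*X[2:]])
def st():
    o=env.get_obs();F=o['force']
    # rotation error to desired (tool x=+v, z down), expressed in tool axes
    R=Ro.from_euler('xyz',o['tool_rot'],degrees=True);Rd=Ro.from_euler('xyz',[180,0,79.9],degrees=True)
    print('t%.2f'%o['time_s'],'fix',f(o['tool_pos']),'rotfix',(R.inv()*Rd).as_rotvec(degrees=True),'F',F[:2]@u,F[:2]@v,F[2],'w',o['grip_width'])
    return o
E
python3 -c "from h import *; st()"
```

```text
t0.77 fix [-0.2535  0.3919  0.2141] rotfix [-0.5438  0.3952  1.6164] F 0.9554018321697499 0.6589479896043117 0.3654149824864427 w 0.041387462252745214
```

Emit:
carry_out([
  {"grip": 1,"dp": [-0.028,0.0295,0],"rotation": [-0.5,0.4,1.6]},
  {"grip": 1,"dp": [-0.028,0.0295,0],"rotation": [0,0,0]},
  {"grip": 1,"dp": [-0.028,0.0295,0],"rotation": [0,0,0]},
  {"grip": 1,"dp": [-0.028,0.0295,-0.005],"rotation": [0,0,0]},
  {"grip": 1,"dp": [-0.028,0.0295,-0.005],"rotation": [0,0,0]},
  {"grip": 1,"dp": [-0.028,0.0295,-0.005],"rotation": [0,0,0]},
  {"grip": 1,"dp": [-0.028,0.0295,-0.005],"rotation": [0,0,0]},
  {"grip": 1,"dp": [-0.01,0.01,-0.005],"rotation": [0,0,0]},
])

```text
time_s: 1.43
tool_pos: [0.5454, 0.1, 0.2362]
tool_rot: [-179.9, 0.3, 79.4]
force: [0.3, -0.8, 0.7]
grip_width: 0.0009
```

```bash
python3 -c "
from h import *
st()
p=env.camera_params('wrist');im=env.read_camera('wrist');cv2.imwrite('pics/w1.png',im[:,:,::-1]);print(p,f(-p['R'].T@p['t']));np.save('w1.npy',p,allow_pickle=True)"
```

```text
t1.43 fix [-0.0324  0.1719  0.2362] rotfix [-0.1315  0.2512 -0.4656] F 0.3902980803908571 -0.7613789593469944 0.6549736276608721 w 0.000857619478996975
{'fx': 356.69507169925436, 'fy': 356.69507169925436, 'cx': 322.97593211294674, 'cy': 241.9453782169233, 'R': array([[ 0.1823,  0.9832, -0.0047],
       [ 0.9451, -0.1739,  0.2767],
       [ 0.2712, -0.0549, -0.9609]]), 't': array([-0.1964, -0.5338,  0.2606])} [-0.1095  0.1731  0.3972]
```

View pics/w1.png

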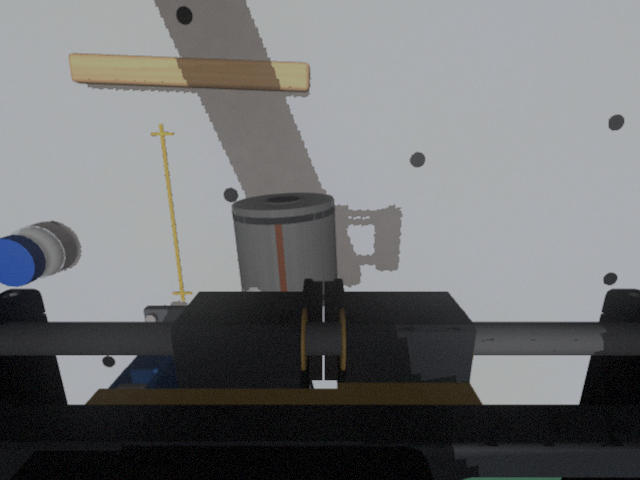

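The wrist view shows the line ticks at (162,133) and (181,293) and the -x socket at (283,199). The can's drum edges at row 240 are at columns 238 and 336.

```bash
python3 - <<'E'
from h import *
p=np.load('w1.npy',allow_pickle=True).item()
im=cv2.imread('pics/w1.png')
P=blobs(im,(15,80,80),(35,255,255),(140,115,195,310))[0][3]
W=np.array([f(onz('wrist',q,0,p)) for q in P])
print('line tick ends',f(onz('wrist',(162,133),0,p)),f(onz('wrist',(181.5,293),0,p)))
m=(W[:,0]>-.1)&(W[:,0]<.06);print(len(P),np.polyfit(W[m,0],W[m,1],1),W[:,0].min(),W[:,0].max())
print('socket',f(onz('wrist',(283,199),.05,p)))
# silhouette tangent planes: plane thru camera & edge, horizontal distance
g=cv2.cvtColor(im,cv2.COLOR_BGR2GRAY).astype(int)
for r in(225,240,260,275):
    row=g[r,215:345];d=np.diff(row);l=215+d[:40].argmin();h=215+80+np.abs(d[80:]).argmax()
    def tang(uv,sg): # yz-plane tangent in fixture cross-section
        c,dd=ray('wrist',uv,p);c=f(c);dd=np.array([dd[:2]@u,dd[:2]@v,dd[2]])
        n=np.array([dd[2],-dd[1]])*-sg; n/=np.linalg.norm(n)
        if n[0]*sg<0:n=-n   # outward normal
        # (Y-c_y)n0+(z-c_z)n1=R*... centre at z=.05 lies .05 inside
        return c[1]+(-.05-(.05-c[2])*n[1])/n[0]
    print(r,l,h,tang((l,r),-1),tang((h,r),1))
E
```

```text
line tick ends [-0.1171 -0.0005  0.    ] [ 0.0682 -0.0014  0.    ]
636 [ 0.0009 -0.001 ] -0.12524192597770653 0.07748765167251616
socket [-0.0535  0.1319  0.05  ]
225 233 334 0.13258490593470793 0.1318626449428492
240 235 335 0.13338271591761586 0.13289331407040175
260 237 336 0.13381544538380122 0.13396524858430947
275 239 336 0.1346521115225231 0.1340156658670092
```

Emit:
carry_out([
  {"grip": 1,"dp": [-0.008,0.006,0.025],"rotation": [-0.1,0.25,-0.5],"_": 0},
  {"grip": 1,"dp": [-0.007,0.006,0.025],"rotation": [0,0,0]},
  {"grip": 1,"dp": [-0.004,0.005,0.025],"rotation": [0,0,0]},
  {"grip": 1,"dp": [0,0,0.025],"rotation": [0,0,0]},
  {"grip": 1,"dp": [0,0,0.012],"rotation": [0,0,0]},
  {"grip": 1,"dp": [0,0,0.003],"rotation": [0,0,0]},
  {"grip": 1,"dp": [0,0,0],"rotation": [0,0,0]},
])

```text
schema error: expected keys grip, dp, rotation
```

```bash
sed -i 's/O=np.array(\[.5471,-.075\])/O=np.array([.5459,-.0758])/' h.py; python3 -c "from h import *; st()"
```

```text
t1.48 fix [-0.0302  0.172   0.2372] rotfix [-0.0352  0.2417 -0.6069] F 2.475247443760291 -1.7197226214294201 1.2946853227283894 w 0.00024921918744132067
```

Emit:
carry_out([
  {"grip": 1,"dp": [-0.008,0.006,0.025],"rotation": [0,0.25,-0.6]},
  {"grip": 1,"dp": [-0.007,0.006,0.025],"rotation": [0,0,0]},
  {"grip": 1,"dp": [-0.004,0.003,0.025],"rotation": [0,0,0]},
  {"grip": 1,"dp": [0,0,0.025],"rotation": [0,0,0]},
  {"grip": 1,"dp": [0,0,0.012],"rotation": [0,0,0]},
  {"grip": 1,"dp": [0,0,0.003],"rotation": [0,0,0]},
  {"grip": 1,"dp": [0,0,0],"rotation": [0,0,0]},
])

```text
time_s: 2.07
tool_pos: [0.5588, 0.0745, 0.1174]
tool_rot: [-180.0, -0.1, 79.6]
force: [-0.4, 0.0, 0.4]
grip_width: 0.0004
```

```bash
python3 -c "from h import *; st()"
```

```text
t2.07 fix [-0.0137  0.1502  0.1174] rotfix [-0.0013 -0.0823 -0.3193] F -0.3862146907948911 -0.04574087729552075 0.4365183176709587 w 0.0003661654391043122
```

Emit:
carry_out([
  {"grip": 1,"dp": [0.004,0,0.006],"rotation": [0,0,-0.3]},
  {"grip": 1,"dp": [0,0,0.005],"rotation": [0,0,0]},
  {"grip": 1,"dp": [0,0,0.003],"rotation": [0,0,0]},
  {"grip": 1,"dp": [0,0,0.002],"rotation": [0,0,0]},
  {"grip": 1,"dp": [0,0,0.001],"rotation": [0,0,0]},
  {"grip": 1,"dp": [0,0,0.001],"rotation": [0,0,0]},
])

```text
time_s: 2.57
tool_pos: [0.5616, 0.0814, 0.1014]
tool_rot: [179.7, -0.3, 80.1]
force: [-0.7, 0.6, -0.3]
grip_width: 0.0006
```

```bash
python3 -c "from h import *; st()"
```

```text
t2.57 fix [-0.0122  0.1575  0.1014] rotfix [ 0.2673 -0.2744  0.1793] F -0.766026088638745 0.5213179663343737 -0.25805810263983175 w 0.0005593126247528702
```

Emit:
carry_out([
  {"grip": 1,"dp": [-0.002,0,0.001],"rotation": [0,0,0]},
  {"grip": 1,"dp": [0,0,0.001],"rotation": [0,0,0]},
  {"grip": 1,"dp": [0,0,0.001],"rotation": [0,0,0]},
])

```text
time_s: 2.82
tool_pos: [0.5619, 0.0793, 0.099]
tool_rot: [179.6, -0.3, 80.1]
force: [0.8, 0.4, 0.1]
grip_width: 0.0008
```

```bash
python3 -c "from h import *; st()"
```

```text
t2.82 fix [-0.0115  0.1555  0.099 ] rotfix [ 0.3558 -0.317   0.1778] F 0.6805965275008347 0.5645006319435089 0.1391853029341784 w 0.0007870827204265396
```

Emit:
carry_out([
  {"grip": 1,"dp": [-0.003,0,0.001],"rotation": [0,0,0]},
  {"grip": 1,"dp": [0,0,0.001],"rotation": [0,0,0]},
])

```text
time_s: 2.98
tool_pos: [0.5618, 0.077, 0.0986]
tool_rot: [179.6, -0.4, 80.1]
force: [-3.7, 0.4, 7.4]
grip_width: 0.0001
```

```bash
python3 -c "from h import *; st()"
```

```text
t2.98 fix [-0.0112  0.1532  0.0986] rotfix [ 0.3837 -0.4352  0.1833] F -3.675870787451464 -0.20885849704110496 7.389892075688272 w 0.00013990164733725742
```

Emit:
carry_out([
  {"grip": 1,"dp": [-0.003,0,0.0006],"rotation": [0,0,0]},
  {"grip": 1,"dp": [-0.005,0,0.0006],"rotation": [0,0,0]},
  {"grip": 1,"dp": [-0.005,0,0.0006],"rotation": [0,0,0]},
  {"grip": 1,"dp": [-0.005,0,0.0006],"rotation": [0,0,0]},
  {"grip": 1,"dp": [-0.004,0,0.0006],"rotation": [0,0,0]},
  {"grip": 1,"dp": [-0.002,0,0.0006],"rotation": [0,0,0]},
])

```text
time_s: 3.48
tool_pos: [0.5588, 0.0547, 0.1002]
tool_rot: [179.5, -0.8, 80.2]
force: [-1.7, 0.2, 4.3]
grip_width: 0.0004
```

```bash
python3 -c "
from h import *
st();cv2.imwrite('pics/side1.png',env.read_camera('side')[:,:,::-1]);cv2.imwrite('pics/w2.png',env.read_camera('wrist')[:,:,::-1]);st()"
```

```text
t3.48 fix [-0.0102  0.1308  0.1002] rotfix [ 0.5126 -0.821   0.2805] F -1.7045344823453603 -0.1325108527834582 4.318887222387171 w 0.0004298259249983969
t3.58 fix [-0.0102  0.1306  0.1002] rotfix [ 0.512  -0.8124  0.2546] F -2.7485662535801523 -1.275056914558141 6.640827142411519 w 0.00035027813069014326
```

View pics/w2.png

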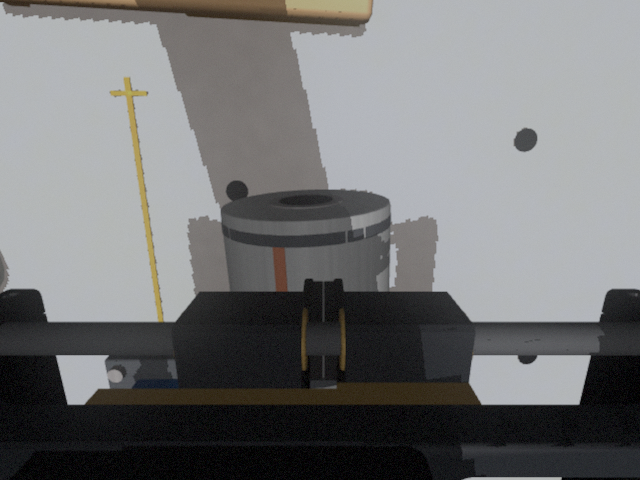

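The can has rolled under the hand. Its drum edges are at columns 222 and 390 near row 212, the socket is at (306,200), and the line tick is at (128,93). I'll finish this stroke.

Emit:
carry_out([
  {"grip": 1,"dp": [-0.004,0,0.0006],"rotation": [0.25,-0.4,0.1]},
  {"grip": 1,"dp": [-0.006,0,0.0006],"rotation": [0.25,-0.4,0.1]},
  {"grip": 1,"dp": [-0.007,0,0.0006],"rotation": [0,0,0]},
  {"grip": 1,"dp": [-0.007,0,0.0006],"rotation": [0,0,0]},
  {"grip": 1,"dp": [-0.007,0,0.0006],"rotation": [0,0,0]},
  {"grip": 1,"dp": [-0.007,0,0.0006],"rotation": [0,0,0]},
  {"grip": 1,"dp": [-0.006,0,0.0006],"rotation": [0,0,0]},
  {"grip": 1,"dp": [-0.004,0,0.0006],"rotation": [0,0,0]},
])

```text
time_s: 4.25
tool_pos: [0.5517, 0.003, 0.0988]
tool_rot: [179.8, -0.1, 79.9]
force: [-1.2, -0.5, 10.1]
grip_width: 0.0003
```

```bash
python3 -c "
from h import *
st()"
```

```text
t4.25 fix [-0.0081  0.0786  0.0988] rotfix [ 0.2493 -0.1238  0.0186] F -1.0677063470243373 -0.6805564547659388 10.052735675700138 w 0.0002597903283292072
```

Emit:
carry_out([
  {"grip": 1,"dp": [0,0,0.0003],"rotation": [0,0,0]},
  {"grip": 1,"dp": [0,0,0.0002],"rotation": [0,0,0]},
  {"grip": 1,"dp": [0,0,-0.003],"rotation": [0,0,0]},
  {"grip": 1,"dp": [0,0,-0.006],"rotation": [0.2,0,0]},
  {"grip": 1,"dp": [0.018,-0.003,0],"rotation": [0,0,0]},
  {"grip": 1,"dp": [0.014,-0.001,0],"rotation": [0,0,0]},
  {"grip": 1,"dp": [0.004,0,0],"rotation": [0,0,0]},
  {"grip": 1,"dp": [0,0,0],"rotation": [0,0,0]},
])

```text
time_s: 4.92
tool_pos: [0.5528, 0.0352, 0.1074]
tool_rot: [-179.9, 0.0, 79.6]
force: [0.3, -0.1, -0.2]
grip_width: 0.0006
```

```bash
cat >> h.py <<'E'
def can(tag):
    "can y in fixture from both drum edges at band row (first grey band below end face), wrist view"
    p=env.camera_params('wrist');im=env.read_camera('wrist')[:,:,::-1].copy();cv2.imwrite(f'pics/{tag}.png',im)
    out=[]
    d=[b for b in blobs(im,(0,0,0),(180,255,65),(180,150,470,245),60)]
    for b in d[:3]: out.append((b[0],b[1].round(1),b[2],f(onz('wrist',b[1],.05,p))))
    for o in out: print(o)
    cv2.imwrite(f'pics/{tag}.png',im);np.save(tag+'.npy',p,allow_pickle=True);return im,p
def tang(uv,sg,p):
    c,dd=ray('wrist',uv,p);c=f(c);dd=np.array([dd[:2]@u,dd[:2]@v,dd[2]])
    n=np.array([dd[2],-dd[1]]);n/=np.linalg.norm(n)
    if n[0]*sg<0:n=-n
    return c[1]+(-.05-(.05-c[2])*n[1])/n[0]
E
python3 -c "
from h import *
st();can('w3');import time"
```

```text
t4.92 fix [-0.0126  0.1105  0.1074] rotfix [-0.1064  0.0307 -0.3114] F 0.2610792621999841 -0.012899782577926892 -0.23539693641474976 w 0.0005504220901832127
(np.int32(2457), array([286.4, 208.5]), array([231, 185, 117,  40]), array([-0.0485,  0.0878,  0.05  ]))
(np.int32(604), array([331.7, 237.9]), array([298, 228,  66,  17]), array([-0.0295,  0.1159,  0.05  ]))
(np.int32(436), array([239.8, 239.9]), array([213, 228,  60,  17]), array([-0.0284,  0.0575,  0.05  ]))
```

View pics/w3.png

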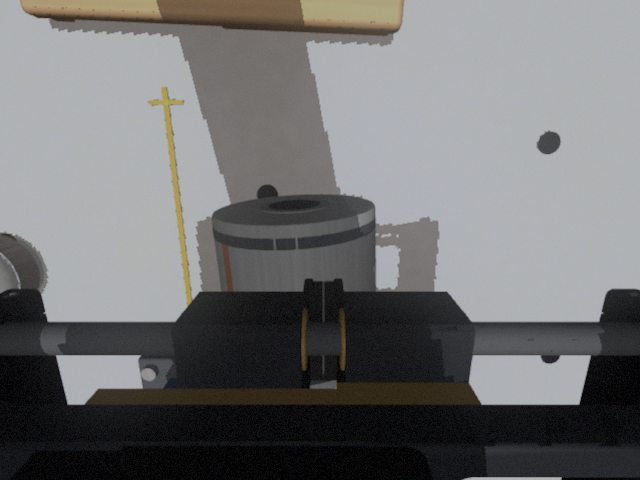

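The can's drum edges are at columns 214 and 375 near row 222, the socket is at (295,207), and the line tick is at (166,103).

```bash
python3 -c "
from h import *
p=np.load('w3.npy',allow_pickle=True).item()
print(tang((214,222),-1,p),tang((375.5,222),1,p),f(onz('wrist',(295,206.5),.05,p)),f(onz('wrist',(166.5,103),0,p)))
st()"
```

```text
0.09451518024672186 0.09281648485630467 [-0.0497  0.0932  0.05  ] [-0.1147  0.0005  0.    ]
t4.97 fix [-0.0126  0.1101  0.1073] rotfix [-0.1088  0.0383 -0.333 ] F -0.8061742072753624 0.018711024026492166 0.23664989550763232 w 0.000682280407150388
```

Emit:
carry_out([
  {"grip": 1,"dp": [0.002,0,0.005],"rotation": [-0.1,0,-0.3]},
  {"grip": 1,"dp": [0,0,0.003],"rotation": [0,0,0]},
  {"grip": 1,"dp": [0,0,0.001],"rotation": [0,0,0]},
  {"grip": 1,"dp": [0,0,0.001],"rotation": [0,0,0]},
  {"grip": 1,"dp": [0,0,0.0007],"rotation": [0,0,0]},
])

```text
time_s: 5.38
tool_pos: [0.5537, 0.0356, 0.0987]
tool_rot: [180.0, -0.1, 79.8]
force: [-2.9, 0.8, 6.4]
grip_width: 0.0005
```

```bash
python3 -c "
from h import *
st()"
```

```text
t5.38 fix [-0.0118  0.1111  0.0987] rotfix [ 0.0209 -0.099  -0.1407] F -2.989999159547906 0.25918991536139224 6.4378187939377955 w 0.0004645226163834118
```

Emit:
carry_out([
  {"grip": 1,"dp": [-0.003,0,0.0006],"rotation": [0,0,0]},
  {"grip": 1,"dp": [-0.006,0,0.0006],"rotation": [0.1,-0.2,0]},
  {"grip": 1,"dp": [-0.007,0,0.0006],"rotation": [0.1,-0.2,0]},
  {"grip": 1,"dp": [-0.007,0,0.0006],"rotation": [0.1,-0.2,0]},
  {"grip": 1,"dp": [-0.007,0,0.0006],"rotation": [0,0,0]},
  {"grip": 1,"dp": [-0.007,0,0.0006],"rotation": [0,0,0]},
  {"grip": 1,"dp": [-0.007,0,0.0006],"rotation": [0,0,0]},
  {"grip": 1,"dp": [-0.007,0,0.0006],"rotation": [0,0,0]},
])

```text
time_s: 6.05
tool_pos: [0.5465, -0.0168, 0.1001]
tool_rot: [-179.9, 0.2, 79.7]
force: [-1.6, -0.1, 3.3]
grip_width: 0.0
```

```bash
python3 -c "
from h import *
st()"
```

```text
t6.05 fix [-0.0098  0.0582  0.1001] rotfix [-0.0595  0.1552 -0.2063] F -1.587236073258643 -0.3411466899065239 3.2877564768841356 w 3.6542604659774375e-05
```

Emit:
carry_out([
  {"grip": 1,"dp": [-0.006,0,0.0007],"rotation": [0,0,-0.1]},
  {"grip": 1,"dp": [-0.006,0,0.0007],"rotation": [0,0,-0.1]},
  {"grip": 1,"dp": [-0.005,0,0.0007],"rotation": [0,0,0]},
  {"grip": 1,"dp": [-0.003,0,0.0006],"rotation": [0,0,0]},
  {"grip": 1,"dp": [0,0,0.0004],"rotation": [0,0,0]},
  {"grip": 1,"dp": [0,0,0.0002],"rotation": [0,0,0]},
  {"grip": 1,"dp": [0,0,-0.003],"rotation": [0,0,0]},
  {"grip": 1,"dp": [0,0,-0.007],"rotation": [0,0,0]},
])

```text
time_s: 6.72
tool_pos: [0.5411, -0.0439, 0.1059]
tool_rot: [-179.8, 0.3, 79.6]
force: [0.1, -0.6, -0.8]
grip_width: 0.0007
```

Emit:
carry_out([
  {"grip": 1,"dp": [0.018,-0.003,0],"rotation": [0,0,0]},
  {"grip": 1,"dp": [0.016,-0.002,0],"rotation": [0,0,0]},
  {"grip": 1,"dp": [0.003,0,0],"rotation": [0,0,0]},
  {"grip": 1,"dp": [0,0,0],"rotation": [0,0,0]},
])

```text
time_s: 7.05
tool_pos: [0.5429, -0.0056, 0.1065]
tool_rot: [-179.9, 0.3, 79.5]
force: [0.1, -0.9, 0.1]
grip_width: 0.0001
```

```bash
python3 -c "
from h import *
st();can('w4')"
```

```text
t7.05 fix [-0.0153  0.0686  0.1065] rotfix [-0.148   0.3294 -0.3778] F 0.2220957736871176 -0.828422299202727 0.11342741914837332 w 0.0001111781970324293
(np.int32(3088), array([297.2, 215.9]), array([230, 188, 130,  46]), array([-0.0467,  0.0522,  0.05  ]))
(np.int32(133), array([370.1, 236.1]), array([364, 227,  14,  18]), array([-0.0335,  0.0979,  0.05  ]))
(np.int32(94), array([355.6, 240.7]), array([349, 236,  13,   9]), array([-0.0305,  0.0888,  0.05  ]))
```

View pics/w4.png

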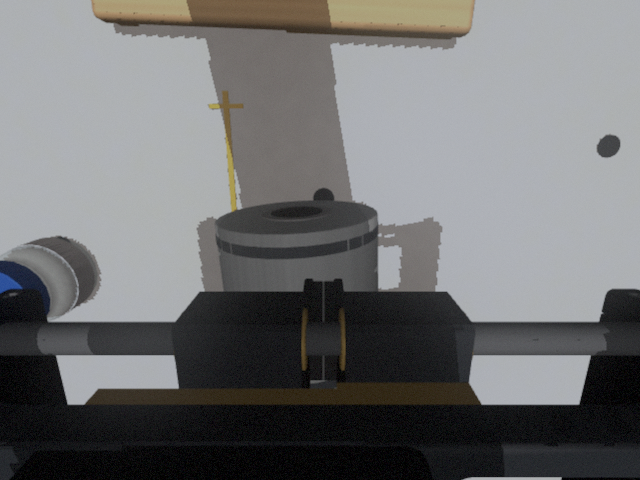

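The drum edges are at columns 216.5 and 378 near row 226, the socket is at (298,212), and the line tick is at (226,105).

```bash
python3 -c "
from h import *
p=np.load('w4.npy',allow_pickle=True).item()
print(tang((216.5,226),-1,p),tang((378,226),1,p),f(onz('wrist',(298,211.5),.05,p)),f(onz('wrist',(226,105),0,p)),f(onz('wrist',(233,200),0,p)))
st()"
```

```text
0.05377004537529635 0.05208761283136158 [-0.0495  0.0528  0.05  ] [-0.116  0.     0.   ] [-0.0486 -0.0001  0.    ]
t7.10 fix [-0.0153  0.0684  0.1065] rotfix [-0.1546  0.3227 -0.3904] F 0.07417284364134928 0.4403229146484273 -0.5619032386584288 w 0.0006161277857310042
```

Emit:
carry_out([
  {"grip": 1,"dp": [0.003,0.002,0.005],"rotation": [-0.1,0.3,-0.4]},
  {"grip": 1,"dp": [0,0,0.002],"rotation": [0,0,0]},
  {"grip": 1,"dp": [0,0,0.001],"rotation": [0,0,0]},
  {"grip": 1,"dp": [0,0,0.0008],"rotation": [0,0,0]},
  {"grip": 1,"dp": [0,0,0.0006],"rotation": [0,0,0]},
])

```text
time_s: 7.52
tool_pos: [0.5458, -0.0048, 0.0988]
tool_rot: [-179.9, -0.1, 79.8]
force: [-2.5, 0.7, 5.1]
grip_width: 0.0003
```

```bash
python3 -c "
from h import *
st()"
```

```text
t7.52 fix [-0.0126  0.0699  0.0988] rotfix [-0.0675 -0.1094 -0.1111] F -2.590925740847753 0.26999755530521347 5.0577806947899155 w 0.0003286935831653834
```

Emit:
carry_out([
  {"grip": 1,"dp": [-0.003,0,0.0006],"rotation": [0,0,0]},
  {"grip": 1,"dp": [-0.006,0,0.0006],"rotation": [0,-0.1,0]},
  {"grip": 1,"dp": [-0.007,0,0.0006],"rotation": [0,-0.1,0]},
  {"grip": 1,"dp": [-0.007,0,0.0006],"rotation": [0,-0.1,0]},
  {"grip": 1,"dp": [-0.007,0,0.0006],"rotation": [0,0,0]},
  {"grip": 1,"dp": [-0.007,0,0.0006],"rotation": [0,0,0]},
  {"grip": 1,"dp": [-0.007,0,0.0006],"rotation": [0,0,0]},
  {"grip": 1,"dp": [-0.007,0,0.0006],"rotation": [0,0,0]},
])

```text
time_s: 8.18
tool_pos: [0.5384, -0.0583, 0.1001]
tool_rot: [179.9, -0.1, 79.7]
force: [-1.0, -0.2, 2.4]
grip_width: 0.0006
```

Emit:
carry_out([
  {"grip": 1,"dp": [-0.006,0,0.0007],"rotation": [0,0,-0.1]},
  {"grip": 1,"dp": [-0.006,0,0.0007],"rotation": [0,0,-0.1]},
  {"grip": 1,"dp": [-0.004,0,0.0007],"rotation": [0,0,0]},
  {"grip": 1,"dp": [-0.002,0,0.0006],"rotation": [0,0,0]},
  {"grip": 1,"dp": [0,0,0.0004],"rotation": [0,0,0]},
  {"grip": 1,"dp": [0,0,0.0002],"rotation": [0,0,0]},
  {"grip": 1,"dp": [0,0,-0.003],"rotation": [0,0,0]},
  {"grip": 1,"dp": [0,0,-0.007],"rotation": [0,0,0]},
])

```text
time_s: 8.85
tool_pos: [0.5332, -0.0844, 0.1059]
tool_rot: [180.0, 0.1, 79.5]
force: [0.1, 0.3, 0.8]
grip_width: 0.0005
```

Emit:
carry_out([
  {"grip": 1,"dp": [0.018,-0.003,0],"rotation": [0,0,0]},
  {"grip": 1,"dp": [0.013,-0.001,0],"rotation": [0,0,0]},
  {"grip": 1,"dp": [0.003,0,0],"rotation": [0,0,0]},
  {"grip": 1,"dp": [0,0,0],"rotation": [0,0,0]},
])

```text
time_s: 9.18
tool_pos: [0.5355, -0.0497, 0.1068]
tool_rot: [179.9, 0.1, 79.4]
force: [-0.2, -0.1, 0.3]
grip_width: 0.0005
```

```bash
python3 -c "
from h import *
st();im,p=can('w5')
cv2.imwrite('pics/w5c.png',cv2.resize(im[80:290,140:460],None,fx=2.5,fy=2.5,interpolation=2))"
```

```text
t9.18 fix [-0.0148  0.0239  0.1068] rotfix [ 0.0525  0.1038 -0.4806] F -0.18176458890758782 -0.14922381615803326 0.2959964727965353 w 0.0005417259734440765
(np.int32(2614), array([305.4, 218.9]), array([247, 202, 117,  34]), array([-0.044 ,  0.0128,  0.05  ]))
(np.int32(220), array([368.1, 240. ]), array([343, 231,  40,  14]), array([-0.0301,  0.0523,  0.05  ]))
```

View pics/w5c.png

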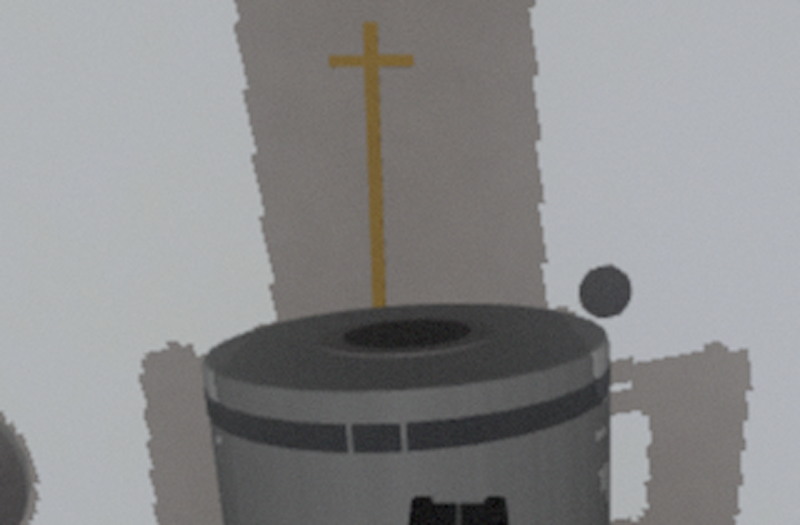

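The crop puts the drum edges at columns 222 and 383.6 (row 226), the socket at (302.8,213.2), and the line at (288.4,104.8) and (291.6,200).

```bash
python3 -c "
from h import *
p=np.load('w5.npy',allow_pickle=True).item()
print(tang((222,225),-1,p),tang((383.8,225),1,p),f(onz('wrist',(302.8,213.2),.05,p)),f(onz('wrist',(288.4,104.8),0,p)),f(onz('wrist',(291.6,200),0,p)))
st()"
```

```text
0.012552434748183447 0.011144333355516935 [-0.0476  0.0113  0.05  ] [-0.1149 -0.0001  0.    ] [-0.0475 -0.      0.    ]
t9.23 fix [-0.0147  0.0236  0.1068] rotfix [ 0.0585  0.1061 -0.4983] F -0.633472558236856 0.22011870147981621 -0.3715014354191359 w 0.0003823236791247344
```

Emit:
carry_out([
  {"grip": 1,"dp": [0,0.002,0.005],"rotation": [0,0.1,-0.5]},
  {"grip": 1,"dp": [0,0,0.002],"rotation": [0,0,0]},
  {"grip": 1,"dp": [0,0,0.0007],"rotation": [0,0,0]},
  {"grip": 1,"dp": [0,0,0.0006],"rotation": [0,0,0]},
  {"grip": 1,"dp": [0,0,0.0006],"rotation": [0,0,0]},
])

```text
time_s: 9.65
tool_pos: [0.5378, -0.0529, 0.1001]
tool_rot: [180.0, -0.1, 79.8]
force: [-3.2, 0.7, 5.5]
grip_width: 0.0005
```

```bash
python3 -c "
from h import *
st()"
```

```text
t9.65 fix [-0.012   0.0211  0.1001] rotfix [ 0.0314 -0.0616 -0.1125] F -3.2892190099612444 0.07950004603563074 5.530947507608735 w 0.0005017991572692135
```

Emit:
carry_out([
  {"grip": 1,"dp": [-0.003,0,0.0006],"rotation": [0,0,0]},
  {"grip": 1,"dp": [-0.005,0,0.0006],"rotation": [0,-0.1,0]},
  {"grip": 1,"dp": [-0.005,0,0.0006],"rotation": [0,-0.1,0]},
  {"grip": 1,"dp": [-0.004,0,0.0006],"rotation": [0,0,0]},
  {"grip": 1,"dp": [-0.003,0,0.0006],"rotation": [0,0,0]},
  {"grip": 1,"dp": [0,0,0.0005],"rotation": [0,0,0]},
  {"grip": 1,"dp": [0,0,0.0005],"rotation": [0,0,0]},
])

```text
time_s: 10.23
tool_pos: [0.5343, -0.0787, 0.1004]
tool_rot: [180.0, 0.1, 79.4]
force: [-2.2, 0.4, 5.6]
grip_width: 0.0004
```

```bash
python3 -c "
from h import *
st()"
```

```text
t10.23 fix [-0.0109 -0.0049  0.1004] rotfix [ 0.0393  0.0791 -0.49  ] F -2.2773088792249796 0.037110498294334535 5.555644514200485 w 0.00044393073928181885
```

```bash
cat >> h.py <<'E'
def meas(im,p):
    g=cv2.GaussianBlur(cv2.cvtColor(im,cv2.COLOR_BGR2GRAY),(3,3),0)
    for T in(30,36,42):
        for b in blobs(cv2.merge([g]*3),(0,0,0),(180,255,T),(240,185,400,228),60)[:2]: print(T,b[0],b[1].round(1),b[2],f(onz('wrist',b[1],.05,p)))
    P=blobs(im,(12,70,60),(35,255,255),(180,80,420,205),60)[0][3]
    W=np.array([f(onz('wrist',q,0,p)) for q in P]);m=(W[:,0]>-.11);print('line y',np.polyfit(W[m,0],W[m,1],1),len(P))
E
python3 -c "
from h import *
meas(cv2.imread('pics/w5.png'),np.load('w5.npy',allow_pickle=True).item())
print('now');im,p=can('w6');meas(im,p);st()
cv2.imwrite('pics/w6c.png',cv2.resize(im[80:290,140:460],None,fx=2.5,fy=2.5,interpolation=2))"
```

```text
36 302 [301.9 213.3] [279 209  44  10] [-0.0475  0.0107  0.05  ]
42 414 [302.6 213.2] [278 208  50  11] [-0.0476  0.0111  0.05  ]
line y [-0.0004 -0.0004] 758
now
(np.int32(2238), array([321.9, 216.7]), array([271, 199, 106,  34]), array([-0.0429, -0.0056,  0.05  ]))
(np.int32(120), array([379.5, 242.2]), array([357, 238,  35,   7]), array([-0.0266,  0.0298,  0.05  ]))
(np.int32(103), array([253.2, 241.5]), array([245, 235,  27,  10]), array([-0.0276, -0.0481,  0.05  ]))
36 279 [323.1 210.2] [302 206  41   9] [-0.0469 -0.0048  0.05  ]
42 421 [325.8 210. ] [301 205  51  11] [-0.047  -0.0032  0.05  ]
line y [-0.0027 -0.0007] 737
t10.28 fix [-0.0109 -0.0053  0.1004] rotfix [ 0.0387  0.0971 -0.5123] F -1.7683008132174227 -0.1027147258607216 5.849450489031596 w 0.00037403633835166543
```

View pics/w6c.png

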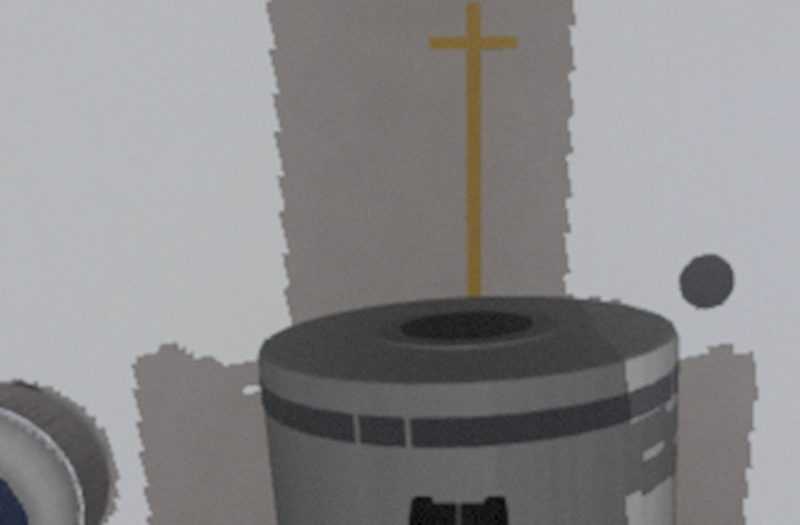

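The drum edges are at columns 244 and 411.2 (row 221), the socket is at (326.8,210.4), and the line meets the end face near column 329.6.

```bash
python3 -c "
from h import *
p=np.load('w6.npy',allow_pickle=True).item()
print(tang((244,221),-1,p),tang((411.2,221),1,p),f(onz('wrist',(326.8,210.4),.05,p)),f(onz('wrist',(329.6,97),0,p)),f(onz('wrist',(329.6,195),0,p)))"
```

```text
-0.0015647066590312336 -0.0030444744632508423 [-0.0468 -0.0026  0.05  ] [-0.1154  0.      0.    ] [-0.0483 -0.0001  0.    ]
```

Emit:
carry_out([
  {"grip": 1,"dp": [0.0015,0,0.0005],"rotation": [0,0,0]},
  {"grip": 1,"dp": [0.0015,0,0.0005],"rotation": [0,0,0]},
  {"grip": 1,"dp": [0.0005,0,0.0005],"rotation": [0,0,0]},
  {"grip": 1,"dp": [0,0,0.0005],"rotation": [0,0,0]},
])

```text
time_s: 10.62
tool_pos: [0.5342, -0.0792, 0.1004]
tool_rot: [-180.0, 0.1, 79.1]
force: [-2.1, 0.9, 6.1]
grip_width: 0.0005
```

```bash
python3 -c "
from h import *
st()"
```

```text
t10.62 fix [-0.011  -0.0054  0.1004] rotfix [-0.0351  0.0974 -0.7833] F -2.2047159866407036 0.47328343109246346 6.140570041936471 w 0.0004542890056840005
```

Emit:
carry_out([
  {"grip": 1,"dp": [0.0025,0,0.0005],"rotation": [0,0,-0.2]},
  {"grip": 1,"dp": [0.0025,0,0.0005],"rotation": [0,0,-0.2]},
  {"grip": 1,"dp": [0.0018,0,0.0005],"rotation": [0,0,0]},
  {"grip": 1,"dp": [0.0009,0,0.0005],"rotation": [0,0,0]},
])

```text
time_s: 10.95
tool_pos: [0.5347, -0.0752, 0.1004]
tool_rot: [-179.9, 0.1, 79.3]
force: [-1.8, 1.4, 4.6]
grip_width: 0.0008
```

```bash
python3 -c "
from h import *
st();im,p=can('w7');meas(im,p);st()"
```

```text
t10.95 fix [-0.0111 -0.0014  0.1004] rotfix [-0.1344  0.1186 -0.6459] F -1.983173475738102 1.0461394054080302 4.6247304694822065 w 0.0008491721039642221
(np.int32(2230), array([319.6, 217.1]), array([269, 200, 107,  33]), array([-0.043 , -0.0034,  0.05  ]))
(np.int32(150), array([378.9, 241.9]), array([355, 236,  38,   9]), array([-0.0271,  0.0329,  0.05  ]))
(np.int32(87), array([248.9, 241.6]), array([242, 235,  22,  10]), array([-0.028 , -0.0472,  0.05  ]))
36 290 [321.3 210.5] [299 206  46   9] [-0.047  -0.0023  0.05  ]
42 408 [322.8 210.4] [298 205  51  11] [-0.047  -0.0014  0.05  ]
line y [-0.0027 -0.0007] 764
t11.00 fix [-0.0111 -0.0014  0.1004] rotfix [-0.1327  0.1191 -0.6488] F -1.714395568756447 -0.2384325233179071 6.1466299269939215 w 0.0007394661881719128
```

Emit:
carry_out([
  {"grip": 1,"dp": [0.0008,0,0.0002],"rotation": [0,0,0]},
  {"grip": 1,"dp": [0.0006,0,-0.002],"rotation": [0,0,0]},
  {"grip": 1,"dp": [0.0003,0,-0.004],"rotation": [0,0,0]},
  {"grip": 1,"dp": [0,0,-0.006],"rotation": [0,0,-0.3]},
  {"grip": 1,"dp": [0,0,0],"rotation": [0,0,-0.3]},
  {"grip": 1,"dp": [0,0,0],"rotation": [0,0,0]},
])

```text
time_s: 11.5
tool_pos: [0.5344, -0.0762, 0.1125]
tool_rot: [-179.8, 0.2, 79.7]
force: [0.2, 0.3, 0.3]
grip_width: 0.0002
```

```bash
python3 -c "
from h import *
st();im,p=can('w8');meas(im,p);st()"
```

```text
t11.50 fix [-0.0113 -0.0024  0.1125] rotfix [-0.2047  0.194  -0.1902] F 0.09149332783623058 0.34477565662209975 0.29139206274023993 w 0.0002288780794134278
(np.int32(1912), array([321. , 212.7]), array([271, 198, 104,  29]), array([-0.0435, -0.004 ,  0.05  ]))
(np.int32(499), array([354.9, 240.6]), array([308, 233,  79,  12]), array([-0.0249,  0.018 ,  0.05  ]))
(np.int32(279), array([264.4, 239.5]), array([248, 229,  38,  16]), array([-0.0258, -0.0409,  0.05  ]))
36 205 [323.5 207.1] [303 204  41   7] [-0.0471 -0.0024  0.05  ]
42 344 [325.  207.1] [301 203  49   9] [-0.0471 -0.0014  0.05  ]
line y [-0.0001 -0.0006] 705
t11.55 fix [-0.0111 -0.0024  0.1126] rotfix [-0.1797  0.1913 -0.2044] F 0.3657530238687011 0.1676087401328465 -0.17831968358371497 w 0.000592410985470794
```

Emit:
carry_out([
  {"grip": 0.2,"dp": [0,-0.004,-0.025],"rotation": [-0.2,0.2,-0.2]},
  {"grip": 0.2,"dp": [0,-0.004,-0.035],"rotation": [0,0,0]},
  {"grip": 0.2,"dp": [0,-0.004,-0.035],"rotation": [0,0,0]},
  {"grip": 0.2,"dp": [0,0,-0.035],"rotation": [0,0,0]},
  {"grip": 0.2,"dp": [0,0,-0.035],"rotation": [0,0,0]},
  {"grip": 0.2,"dp": [0,0,-0.035],"rotation": [0,0,0]},
  {"grip": 0.2,"dp": [0,0,-0.035],"rotation": [0,0,0]},
  {"grip": 0.2,"dp": [0,0,-0.03],"rotation": [0,0,0]},
])

```text
time_s: 12.22
tool_pos: [0.5171, -0.0733, 0.3795]
tool_rot: [-179.0, 0.2, 79.9]
force: [-0.2, 0.3, 0.3]
grip_width: 0.0459
```

```bash
python3 -c "
from h import *
st();p=env.camera_params('wrist');im=env.read_camera('wrist')[:,:,::-1].copy();side=env.read_camera('side')[:,:,::-1]
cv2.imwrite('pics/w9.png',im);np.save('w9.npy',p,allow_pickle=True);st();cv2.imwrite('pics/side2.png',side)
cv2.imwrite('pics/both.png',np.hstack([cv2.resize(im,None,fx=.625,fy=.625,interpolation=3),cv2.resize(side[80:380,200:500],(400,400))[:300]]))"
```

```text
t12.22 fix [-0.0288 -0.0026  0.3795] rotfix [-1.0138  0.2059 -0.009 ] F -0.2895870389414083 0.22274766120949646 0.25804756522011596 w 0.04591599923514779
t12.32 fix [-0.0266 -0.0027  0.3826] rotfix [-0.5666  0.1327 -0.0236] F -0.17772978293963537 0.29853532068142297 -1.0328830275216214 w 0.054009479414742455
```

View pics/w9.png

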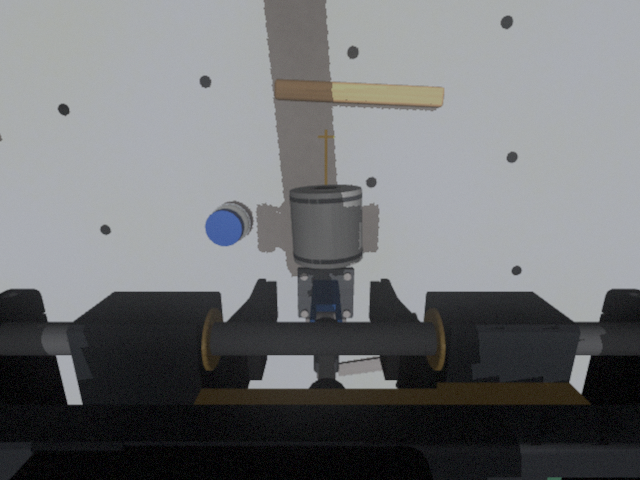

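The wrist view shows the can centred on the line, with drum edges at columns 290.5 and 362 and the line at 326. The black ball is at (327,383), between the open jaws.

```bash
python3 -c "
from h import *
p=np.load('w9.npy',allow_pickle=True).item()
print(tang((290.3,205),-1,p),tang((362.3,205),1,p),f(onz('wrist',(326,186),0,p)),f(onz('wrist',(326,136),0,p)),f(onz('wrist',(327,383),.331,p)))"
```

```text
0.0007969914572628196 0.00030906344104729465 [-0.0439  0.0003  0.    ] [-0.1162  0.0001  0.    ] [ 0.054  -0.0001  0.331 ]
```

Emit:
carry_out([
  {"grip": 0.2,"dp": [0.002,0.024,0],"rotation": [-0.5,0,0]},
  {"grip": 0.2,"dp": [0.001,0.026,0],"rotation": [0,0,0]},
  {"grip": 0.2,"dp": [0,0.026,0],"rotation": [0,0,0]},
  {"grip": 0.2,"dp": [0,0.018,0.002],"rotation": [0,0,0]},
  {"grip": 0.2,"dp": [0,0,0],"rotation": [0,0,0]},
])

```text
time_s: 12.73
tool_pos: [0.6157, -0.087, 0.3803]
tool_rot: [179.9, -0.1, 80.0]
force: [-1.0, 0.9, -0.7]
grip_width: 0.0692
```

```bash
python3 -c "
from h import *
st()"
```

```text
t12.73 fix [0.0707 0.0012 0.3803] rotfix [ 0.1229 -0.0595  0.1369] F -1.1025308112121406 0.7431730857563346 -0.6983787900302495 w 0.0691665906524419
```

Emit:
carry_out([
  {"grip": 0.2,"dp": [-0.001,-0.001,0.02],"rotation": [0,0,0]},
  {"grip": 0.2,"dp": [0,-0.001,0.02],"rotation": [0,0,0]},
  {"grip": 0.2,"dp": [0,0,0.018],"rotation": [0,0,0]},
  {"grip": 0.2,"dp": [0,0,0.009],"rotation": [0,0,0]},
  {"grip": 0.2,"dp": [0,0,0],"rotation": [0,0,0]},
])

```text
time_s: 13.15
tool_pos: [0.6126, -0.0881, 0.3068]
tool_rot: [-179.8, 0.1, 80.0]
force: [0.3, 0.7, 0.2]
grip_width: 0.0696
```

```bash
python3 -c "
from h import *
st();a=env.read_camera('scene')[:,:,::-1];b=env.read_camera('side')[:,:,::-1]
cv2.imwrite('pics/grip.png',np.hstack([cv2.resize(a[20:280,150:400],None,fx=1.6,fy=1.6,interpolation=2),cv2.resize(b[60:320,290:540],None,fx=1.6,fy=1.6,interpolation=2)]))"
```

```text
t13.15 fix [ 0.0678 -0.0004  0.3068] rotfix [-0.1578  0.0932  0.0578] F 0.1813191583618527 0.6974686898796917 0.1869506064637207 w 0.06959739983333708
```

View pics/grip.png

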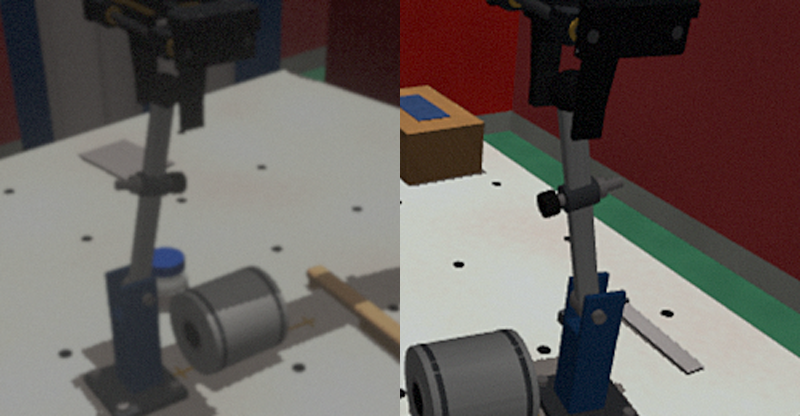

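The ball sits between the open fingers in both views, at about (160,85) and (575,85) in the composite, and the can is still under its line. I'll grip it now.

Emit:
carry_out([
  {"grip": 1,"dp": [0,0,-0.003],"rotation": [0,0,0]},
  {"grip": 1,"dp": [0,0,0],"rotation": [0,0,0]},
  {"grip": 1,"dp": [0,0,0],"rotation": [0,0,0]},
  {"grip": 1,"dp": [0,0,0],"rotation": [0,0,0]},
  {"grip": 1,"dp": [0,0,0],"rotation": [0,0,0]},
  {"grip": 1,"dp": [0,0,0],"rotation": [0,0,0]},
], force=15)

```text
time_s: 13.75
tool_pos: [0.6155, -0.0888, 0.3184]
tool_rot: [179.5, -0.0, 80.0]
force: [0.6, -0.4, 0.1]
grip_width: 0.0373
```

```bash
python3 -c "
from h import *
st()
for a in np.arange(1.34,-.1,-.1): print('%.2f'%a,.115-.205*np.cos(a),.13+.205*np.sin(a))"
```

```text
t13.75 fix [ 0.0708 -0.0006  0.3184] rotfix [ 0.5361 -0.0086  0.0716] F 0.6719405962039026 -0.2936837064170972 0.1434910303163102 w 0.03733673979914435
1.34 0.06810567439926583 0.32956433104754046
1.24 0.04841676169005088 0.3238857198871555
1.14 0.02939312668853658 0.316269866703756
1.04 0.011224847267280416 0.30679286658488436
0.94 -0.005906545131375188 0.2955494105830484
0.84 -0.0218298792974682 0.28265183959402607
0.74 -0.036386054539565546 0.2682290218837696
0.64 -0.04942963036628005 0.2524250654792903
0.54 -0.060830279679584 0.23539787828888808
0.44 -0.07047409096009254 0.21731759033852976
0.34 -0.07826470643331103 0.1983648538888668
0.24 -0.0841242848446661 0.1787290384175624
0.14 -0.08799427922359064 0.1586063385020683
0.04 -0.08983602186550048 0.1381978135082598
-0.06 -0.08963111068671682 0.11770737867171363
```

Emit:
carry_out([
  {"grip": 0.5,"dp": [0,-0.002,0.009],"rotation": [0.5,0,0]},
  {"grip": 1,"dp": [0,0,0.002],"rotation": [0,0,0]},
  {"grip": 1,"dp": [0,0,0.0015],"rotation": [0,0,0]},
  {"grip": 1,"dp": [0,0,0.001],"rotation": [0,0,0]},
  {"grip": 1,"dp": [0,0,0.0005],"rotation": [0,0,0]},
])

```text
time_s: 14.17
tool_pos: [0.6136, -0.0881, 0.3038]
tool_rot: [180.0, -0.1, 80.0]
force: [-2.0, 0.2, 5.8]
grip_width: 0.0299
```

```bash
python3 -c "
from h import *
st()"
```

```text
t14.17 fix [ 0.0688 -0.0002  0.3038] rotfix [ 0.0259 -0.061   0.0799] F -2.0401017381288575 -0.1751984239255172 5.809596239105928 w 0.02988473938094516
```

Emit:
carry_out([
  {"grip": 0.55,"dp": [0,0,0],"rotation": [0,0,0]},
  {"grip": 0.55,"dp": [0,0,-0.003],"rotation": [0,0,0]},
  {"grip": 0.9,"dp": [0,0,-0.002],"rotation": [0,0,0]},
  {"grip": 1,"dp": [0,0,0],"rotation": [0,0,0]},
  {"grip": 1,"dp": [0,0,0],"rotation": [0,0,0]},
])

```text
time_s: 14.58
tool_pos: [0.6135, -0.0881, 0.3089]
tool_rot: [180.0, -0.0, 80.0]
force: [-0.2, 0.5, -0.8]
grip_width: 0.0303
```

```bash
python3 -c "
from h import *
st()"
```

```text
t14.58 fix [ 0.0687 -0.0003  0.3089] rotfix [ 0.0067 -0.0495  0.0801] F -0.2751177311987172 0.4756987823216528 -0.7524524125885543 w 0.030348675155973257
```

Emit:
carry_out([
  {"grip": 1,"dp": [0,-0.006,0.0015],"rotation": [0,0,0]},
  {"grip": 1,"dp": [0,-0.0118,0.0035],"rotation": [0,0,0]},
  {"grip": 1,"dp": [0,-0.0116,0.0042],"rotation": [0,0,0]},
  {"grip": 1,"dp": [0,-0.0113,0.0049],"rotation": [0,0,0]},
  {"grip": 1,"dp": [0,-0.011,0.0055],"rotation": [0,0,0]},
  {"grip": 1,"dp": [0,-0.0106,0.0062],"rotation": [0,0,0]},
])

```text
time_s: 15.08
tool_pos: [0.556, -0.0778, 0.2857]
tool_rot: [179.0, -0.0, 80.0]
force: [1.5, -0.2, 2.1]
grip_width: 0.0304
```

```bash
cat >> h.py <<'E'
def kn():
    o=st();x,y,z=f(o['tool_pos']);z+=.019;print('ang %.3f r %.4f'%(np.arctan2(z-.13,.115-x),np.hypot(z-.13,.115-x)))
E
python3 -c "
from h import *
kn()"
```

```text
t15.08 fix [ 0.0103 -0.0002  0.2857] rotfix [ 1.0209 -0.0457  0.0724] F 1.475781170196591 0.10175714026659327 2.0789470056948245 w 0.030357335631466344
ang 1.031 r 0.2037
```

Emit:
carry_out([
  {"grip": 1,"dp": [0,-0.0104,0.0066],"rotation": [0.5,0,0]},
  {"grip": 1,"dp": [0,-0.0099,0.0073],"rotation": [0.5,0,0]},
  {"grip": 1,"dp": [0,-0.0095,0.0078],"rotation": [0.2,0,0]},
  {"grip": 1,"dp": [0,-0.009,0.0084],"rotation": [0.2,0,0]},
  {"grip": 1,"dp": [0,-0.0085,0.0089],"rotation": [0.2,0,0]},
  {"grip": 1,"dp": [0,-0.0079,0.0094],"rotation": [0.2,0,0]},
  {"grip": 1,"dp": [0,-0.0073,0.0099],"rotation": [0.2,0,0]},
  {"grip": 1,"dp": [0,-0.0067,0.0103],"rotation": [0,0,0]},
])

```text
time_s: 15.75
tool_pos: [0.4872, -0.0654, 0.2185]
tool_rot: [180.0, -0.3, 80.0]
force: [1.4, 0.7, 0.5]
grip_width: 0.0305
```

```bash
python3 -c "
from h import *
kn()"
```

```text
t15.75 fix [-0.0596 -0.      0.2185] rotfix [ 0.0236 -0.2934  0.1372] F 1.2869485938893463 0.9038957670966291 0.5247659962241789 w 0.030486805025629452
ang 0.552 r 0.2051
```

Emit:
carry_out([
  {"grip": 1,"dp": [0,-0.0061,0.0107],"rotation": [0,-0.1,0]},
  {"grip": 1,"dp": [0,-0.0055,0.011],"rotation": [0,-0.1,0]},
  {"grip": 1,"dp": [0,-0.0048,0.0113],"rotation": [0,0,0]},
  {"grip": 1,"dp": [0,-0.0041,0.0115],"rotation": [0,0,0]},
  {"grip": 1,"dp": [0,-0.0034,0.0115],"rotation": [0,0,0]},
  {"grip": 1,"dp": [0,-0.0019,0.008],"rotation": [0,0,0]},
  {"grip": 1,"dp": [0,-0.0012,0.005],"rotation": [0,0,0]},
  {"grip": 1,"dp": [0,0,0.001],"rotation": [0,0,0]},
])

```text
time_s: 16.42
tool_pos: [0.4592, -0.0604, 0.1465]
tool_rot: [179.4, -0.3, 80.1]
force: [0.5, 0.4, 1.1]
grip_width: 0.0306
```

```bash
python3 -c "
from h import *
kn();im,p=can('w10');kn()"
```

```text
t16.42 fix [-0.0881 -0.      0.1465] rotfix [ 0.6145 -0.275   0.1855] F 0.40916258461467675 0.47510867093523496 1.07436938220081 w 0.030635376849375104
ang 0.173 r 0.2062
t16.47 fix [-0.0881 -0.      0.1466] rotfix [ 0.5951 -0.272   0.1835] F 3.9924987528990945 1.2658815424589545 -3.535527266053782 w 0.030642272520894766
ang 0.174 r 0.2062
```

Emit:
carry_out([
  {"grip": 1,"dp": [0,-0.0005,0.005],"rotation": [0.2,-0.1,0.1]},
  {"grip": 1,"dp": [0,-0.0005,0.005],"rotation": [0.2,-0.1,0]},
  {"grip": 1,"dp": [0,0,0.003],"rotation": [0,0,0]},
])

```text
time_s: 16.72
tool_pos: [0.457, -0.0601, 0.1334]
tool_rot: [-180.0, -0.1, 80.0]
force: [-0.3, -0.5, 1.5]
grip_width: 0.0305
```

```bash
python3 -c "
from h import *
kn()"
```

```text
t16.72 fix [-0.0903 -0.0001  0.1334] rotfix [-0.0215 -0.0605  0.0697] F -0.2293003114705262 -0.5936054115272501 1.5478761978558762 w 0.030533271425040306
ang 0.109 r 0.2065
```

Emit:
carry_out([
  {"grip": 1,"dp": [0,0,0.002],"rotation": [0,0,0]},
  {"grip": 1,"dp": [0,0,0.002],"rotation": [0,0,0]},
  {"grip": 1,"dp": [0,0,0.002],"rotation": [0,0,0]},
])

```text
time_s: 16.97
tool_pos: [0.4562, -0.06, 0.1263]
tool_rot: [-179.8, -0.0, 80.0]
force: [-2.0, 0.4, 2.3]
grip_width: 0.03
```

```bash
python3 -c "
from h import *
kn()"
```

```text
t16.97 fix [-0.0911 -0.0002  0.1263] rotfix [-0.1766 -0.028   0.0664] F -2.048801771536843 0.087941107029658 2.3357234919249814 w 0.03003915282453764
ang 0.074 r 0.2067
```

Emit:
carry_out([
  {"grip": 1,"dp": [0,0.0005,0.0015],"rotation": [-0.1,0,0]},
  {"grip": 1,"dp": [0,0,0.0015],"rotation": [0,0,0]},
])

```text
time_s: 17.13
tool_pos: [0.4559, -0.0599, 0.1225]
tool_rot: [-179.8, -0.0, 80.0]
force: [-1.1, 0.3, 1.8]
grip_width: 0.0307
```

```bash
python3 -c "
from h import *
kn()"
```

```text
t17.13 fix [-0.0914 -0.0001  0.1225] rotfix [-0.1862 -0.0184  0.069 ] F -1.0953733863570416 0.13101146360720273 1.8069540086999756 w 0.030662754125890593
ang 0.056 r 0.2067
```

Emit:
carry_out([
  {"grip": 1,"dp": [0,0.0005,0.0015],"rotation": [-0.1,0,0]},
  {"grip": 1,"dp": [0,0,0.0015],"rotation": [0,0,0]},
])

```text
time_s: 17.3
tool_pos: [0.4557, -0.0599, 0.119]
tool_rot: [-179.8, -0.0, 80.0]
force: [-0.6, 0.1, 0.8]
grip_width: 0.0305
```

```bash
python3 -c "
from h import *
kn()"
```

```text
t17.30 fix [-0.0916 -0.0001  0.119 ] rotfix [-0.1677 -0.0145  0.0663] F -0.5683229555003486 -0.013971673519505734 0.7811344072948505 w 0.030499985691839263
ang 0.039 r 0.2067
```

Emit:
carry_out([
  {"grip": 1,"dp": [0,0.0005,0.0015],"rotation": [-0.1,0,0]},
  {"grip": 1,"dp": [0,0,0.0015],"rotation": [0,0,0]},
])

```text
time_s: 17.47
tool_pos: [0.4556, -0.0599, 0.1155]
tool_rot: [-179.9, -0.0, 80.0]
force: [-1.7, -0.2, 1.9]
grip_width: 0.0309
```

```bash
python3 -c "
from h import *
kn()"
```

```text
t17.47 fix [-0.0917 -0.0002  0.1155] rotfix [-0.1322 -0.0139  0.0658] F -1.6184472208449645 -0.4796817386652255 1.9477328835133223 w 0.030902093089255005
ang 0.022 r 0.2067
```

Emit:
carry_out([
  {"grip": 1,"dp": [0,0.0005,0.0015],"rotation": [0,0,0]},
  {"grip": 1,"dp": [0,0,0.0015],"rotation": [0,0,0]},
])

```text
time_s: 17.63
tool_pos: [0.4555, -0.0598, 0.1122]
tool_rot: [-179.8, -0.0, 80.0]
force: [-4.2, 1.3, 5.3]
grip_width: 0.0303
```

```bash
python3 -c "
from h import *
kn()"
```

```text
t17.63 fix [-0.0918 -0.0001  0.1122] rotfix [-0.2144 -0.0183  0.0699] F -4.349577365819413 0.5477434110607412 5.276269555662502 w 0.030259128062111444
ang 0.006 r 0.2068
```

Emit:
carry_out([
  {"grip": 1,"dp": [0,0.0005,0.001],"rotation": [0,0,0]},
  {"grip": 1,"dp": [0,0.0005,0.001],"rotation": [0,0,0]},
])

```text
time_s: 17.8
tool_pos: [0.4555, -0.0598, 0.1108]
tool_rot: [-179.6, -0.0, 80.0]
force: [-7.7, 1.3, 10.0]
grip_width: 0.0306
```

```bash
python3 -c "
from h import *
kn()"
```

```text
t17.80 fix [-0.0918 -0.0001  0.1108] rotfix [-0.3749 -0.0384  0.0708] F -7.761543457362564 -0.05338443544957654 9.977950249158093 w 0.03060967485238167
ang -0.001 r 0.2068
```

Emit:
carry_out([
  {"grip": 0.4,"dp": [0,0,0],"rotation": [0,0,0]},
  {"grip": 0.3,"dp": [0,0,0],"rotation": [0,0,0]},
  {"grip": 0.2,"dp": [0,0,0],"rotation": [0,0,0]},
  {"grip": 0.2,"dp": [0,0,0],"rotation": [0,0,0]},
])

```text
time_s: 18.13
tool_pos: [0.4585, -0.0604, 0.1114]
tool_rot: [180.0, -0.0, 80.0]
force: [-0.2, 0.4, -0.3]
grip_width: 0.0493
```

```bash
python3 -c "
from h import *
kn()"
```

```text
t18.13 fix [-0.0888 -0.0002  0.1114] rotfix [ 0.0064 -0.0441  0.0593] F -0.2231611445081361 0.3414470917610283 -0.2745781247247372 w 0.04927933477532943
ang 0.002 r 0.2038
```

Emit:
carry_out([
  {"grip": 0.2,"dp": [0,0,0],"rotation": [0,0,0]},
  {"grip": 0.2,"dp": [0,0,-0.01],"rotation": [0,0,0]},
  {"grip": 0.2,"dp": [0,0,-0.02],"rotation": [0,0,0]},
  {"grip": 0.2,"dp": [0,0,-0.03],"rotation": [0,0,0]},
  {"grip": 0.2,"dp": [0,0,-0.03],"rotation": [0,0,0]},
  {"grip": 0.2,"dp": [0,0,-0.03],"rotation": [0,0,0]},
  {"grip": 0.2,"dp": [0,0,-0.02],"rotation": [0,0,0]},
  {"grip": 0.2,"dp": [0,0,0],"rotation": [0,0,0]},
])

```text
time_s: 18.8
tool_pos: [0.4577, -0.0613, 0.2599]
tool_rot: [180.0, 0.1, 79.9]
force: [1.3, -0.1, 0.7]
grip_width: 0.0698
```

```bash
python3 -c "
from h import *
st();a=env.read_camera('scene')[:,:,::-1];b=env.read_camera('side')[:,:,::-1]
cv2.imwrite('pics/end.png',np.hstack([cv2.resize(a[120:360,150:430],(400,343)),cv2.resize(b[200:400,190:450],(400,308),interpolation=2)[:343] if 0 else cv2.copyMakeBorder(cv2.resize(b[200:400,190:450],(400,308)),0,35,0,0,0)]))"
```

```text
t18.80 fix [-0.0894 -0.0012  0.2599] rotfix [ 0.011   0.0567 -0.0327] F 1.2571347610865298 0.10765827280024916 0.7276802499398659 w 0.06977129935343133
```

View pics/end.png

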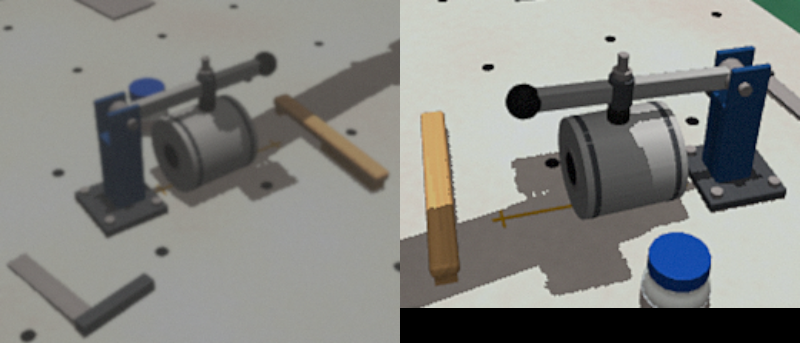

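The final views show the arm level, with its pad on top of the can and the ball at (522,100) in the right half. The can is over the line, the gripper is clear, and the brush, jar and square haven't moved. I'll hand it in.

```bash
python3 -c "
from h import *
print(env.sign_off());st()"
```

```text
the job is handed in; nothing more can be done
None
the job is handed in; nothing more can be done
```

The can is on the yellow line with the hold-down arm's pad bearing on it, the hand is clear of everything, and I handed the job in at about 19 s.

- **Rolling:** I rolled the can with light strokes on top, about 2–10 N at the readings I took. The last stroke went about 2 mm past the line, so I rolled it back. With the hand off it, the wrist view put the can's axis within 1 mm of the line.
- **Hold-down:** I gripped the black ball, swung the arm down and felt the pad bed at about 0.00 rad. I pressed until the ball took 10 N, which I estimate as 13–15 N at the pad (dent limit 25 N). Then I let go and raised the hand clear.
- **Last look:** The final scene and side pictures showed the pad on the can and the can on the line. The brush, jar and square appeared not to have moved.

**Checks that disagreed or were not made:**
- The automatic socket-based measurement read 1–2 mm off centre, where the drum edges in the clearer view gave under 1 mm.
- The first estimate of the ball's sideways position was 5 mm off, and the wrist view corrected it.
- I did not measure the pad force after release. The hinge friction should hold about 4 N or more.

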